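# Put the repaired gearshift into third

### The arm

A 6-joint arm with a two-finger parallel gripper is mounted at the origin on the work surface. World frame = base frame: x ahead of the robot, y to its left, z up, the work surface at z = 0. Lengths are in m, angles in degrees, forces in N, time in s.
With the tool pointing down it reaches from about 0.3 to 0.95 m from the base axis. Payload 3.1 kg.
Tool frame: the origin (TCP) lies on the centre line of the jaws, within the pads' length; the fingertips stand 14 mm ahead of it and the grasp point (between the pads) lies 5 mm behind it; y points along the fingers, z is the direction in which the jaws open and shut, and the axes are right-handed (so a half turn about y gives the same grasp; the last joint's range is limited). The gripper opens to 85 mm and grips with 20 to 120 N. Pads are 22 mm wide; open, the fingers measure 114 mm over their backs; the gripper's body (76 mm by 85 mm) begins 54 mm behind the grasp point. The pads swing forward as they close: fully open they stand 13 mm farther back than shut.
Start: joints at [-75.613, 17.653, 93.61, -0, 68.738, -3.994], TCP at [0.197, -0.593, 0.245] pointing down, gripper open.
Joint ranges: [-175.34, 175.34], [-45.06, 112.39], [2.9, 150.54], [-68.45, 248.45], [3.09, 151.38], [-168.51, 168.51]. Speed limits (degrees/s): [159.86, 159.86, 180, 180, 180, 180].

### API

Orientations are given as [roll, pitch, yaw] about the fixed x, y, z axes, in that order (R = Rz(yaw) Ry(pitch) Rx(roll)).
In Python, from rig import robot, gripper_to, kin, telemetry, eyes, ticket gives the robot as it stands. Calls block until the motion is done:
- robot.move_pose(position, orientation): joint-space move of the TCP to a pose.
- robot.move_linear(position, v=0.15, ori=None): straight line of the TCP; ori=None keeps the orientation; v is the mean speed in m/s.
- robot.movej(angles): joint-space move.
- gripper_to(opening, force=None): opening from 0.0 (shut) to 1.0 (fully open); force is the grip in N (None keeps the last); returns when the fingers have stopped.
- robot.dwell(seconds).
- kin.solve_ik(position, orientation): joint angles nearest the present ones, or None.
- telemetry.get_obs(): the state.
- eyes.get_image(name): name is "scene" or "top" or "wrist"; returns a dict with "img" (420x560x3 uint8, red, green, blue), "depth" (420x560 float32, m along the optical axis (not along the pixel's ray), 0 where there is no reading), "K" (3x3 intrinsics, pixels), "extrinsics" (4x4, takes a point from camera to world coordinates); the wrist camera has in their place "T_tool_cam" (4x4, takes a point from camera to tool coordinates, whose origin is the TCP and whose axes are the tool frame's). Camera axes: x right, y down, z forward; pixel columns grow to the right and rows downward; lengths in m; the calibration is good to about 2 mm. A picture is of the moment at which its call begins: read the wrist's pose just before it.
A pose or a line that the arm cannot do raises robot.IKError and nothing moves.
- ticket.job_done(): hands the job in, once; it reports no verdict.
Trained networks look in a picture, given as the dict that the camera call returned (one of the last four; its "shot" number tells which), for a name from the list of things; names that differ only in an ending like _2 or _b are one class to them, and where a whole thing is asked for, a point or a joint stands for the part that bears it (a point fixed in the world has none). Each returns a list of dicts, best first, with "confidence" (0 to 1); they miss things now and then, are a little off and sometimes report something else, mostly with a low value. They report only what shows in the picture. A call takes as long as a camera call.
- eyes.look_for(picture, name): "rect" ([left, top, width, height] in pixels, round what is visible of it).
The state is a dict: "t": time; "joint_pos": joint angles; "joint_vel": joint speeds; "joint_torque": joint torques, N m; "eef_pos": TCP position; "ee_rot": TCP orientation; "wrist_force": force on the tool from outside, world axes, zero at the start; "ft_torque": the same for the moment, N m; "width": opening from 0.0 (shut) to 1.0 (fully open).
Only numpy, scipy, OpenCV 4.12 (cv2) and the standard library are available. Lean on these libraries where they do the work, as an engineer would, in place of code of your own. Each camera call takes 0.05 s, during which the arm holds its last target.

### The job

A driving-simulator gearshift is back on the repair bench and its third-gear contact has to be checked. With the fingertips, push the white knob so that the lever goes to neutral, across to the right, and forward until it is fully home in third, then leave it there. Only push: do not grip the knob or force the lever against the gate, and leave the things around it where they stand.

Things in the scene. Friction and masses are not known exactly. Their poses are not given: they have to be found in the camera images.
- shifter: The gearshift: dark housing 150 x 114 mm, bolted on a steel test plate 230 x 170 x 10 mm; neither moves. Origin: on the bench under the middle of the gate. Its x axis is forward (away from the driver, who sits on the robot's side; a data socket and a green lamp are on the forward face), y is to the driver's left, z up.
- gate (a point): Middle of the aluminium gate plate's top face, 113 mm above the bench; plate 146 x 110 mm. Slots form an H: first forward left, second back left, third forward right, fourth back right; the bar is neutral. The lever moves only within the H. The tongues between the slots have round noses: pushed across from within 10 mm (at the knob) of neutral, the lever is led into the bar.
- knob (a point): Centre of the white ball knob, 44 mm across, on the lever (a 9 mm rod). The lever pivots both ways about a point 55 mm above the shifter's origin, 150 mm under the knob's centre, which in mid-neutral is 205 mm above the bench; in third it is 44 mm forward and 28 mm right of the middle. A 22 mm collar lies 18 to 32 mm under its centre. It moves with about 2 to 4 N and stays where it is left.
- shift_across (a joint): Sideways swing of the lever in rad: -0.20 in the left slots (first, second), 0 in the middle, +0.20 at the right (third, fourth); it ends at stops there. At the start it is at the left, -0.20 to -0.18.
- shift_fore (a joint): Fore-and-aft swing of the lever in rad: +0.30 fully forward (first or third), 0 in neutral, -0.30 fully back (second or fourth); it ends at stops there. At the start the lever may stand anywhere along the left slots, from second through neutral to first.
- solvent_mid (a point): Middle of a loose yellow solvent bottle with a red cap, upright, 52 mm across, 125 mm high. Bystander beside the shifter.
- flux_mid (a point): Middle of a loose amber glass jar with a black lid, upright, 48 mm across, 55 mm high. Bystander beside the shifter.
- tape_mid (a point): Middle of a loose roll of amber tape lying flat, 68 mm across, 19 mm high. Bystander beside the shifter.
- driver_mid (a point): Middle of a loose small screwdriver with a blue handle, 150 mm long, 16 mm thick, lying on the bench between the robot and the shifter. Bystander.

How it is judged (in metres and radians):
On the way:
1. the lever has been brought across neutral to the right (value of joint shift_across above 0.1 rad and value of joint shift_fore between -0.2 and 0.2 rad).
At the end, for the whole second after the job is handed in: The lever stands at rest in third: fore-and-aft joint above 0.26 rad of 0.30, sideways joint above 0.10 rad (right-hand slot), let go; the bottle, jar, tape and screwdriver are within 20 mm of where they stood (value of joint shift_fore above 0.26 rad and value of joint shift_across above 0.1 rad and velocity of joint shift_fore between -0.05 and 0.05 rad/s and distance of each of solvent_mid, flux_mid, tape_mid, driver_mid from where it was at the start of the episode below 0.02 m); the robot touches nothing.
It fails at once if the knob is gripped or the lever is forced (more than 30 N between the fingers and the gearshift) (contact force between the fingers and shifter above 30 N).
It fails at once if a bystander is moved, lifted or knocked over (more than 20 mm) (distance of any of solvent_mid, flux_mid, tape_mid, driver_mid from where it was at the start of the episode above 0.02 m).
It also fails if it takes over 48 s, if anything falls off the work surface, if the arm or the gripper's body presses on something with over 40 N, if the wrist force passes 120 N, or if a joint passes its speed limit or range.

## Working session

There is one attempt and no reset: what is moved stays moved. The work goes in short steps, each a Python script; the robot and the scene stay as the last script left them, time stands still between calls to the robot, and variables do not carry over. Pictures are saved under pics/ and viewed, and the job is handed in when it is done.

```bash
mkdir -p pics; ls
python3 - <<'E'
from rig import robot, gripper_to, kin, telemetry, eyes, ticket
import cv2,numpy as np
o=telemetry.get_obs();print(o)
for n in ["scene","top"]:
    p=eyes.get_image(n)
    cv2.imwrite(f"pics/{n}0.png",p["img"][:,:,::-1])
    np.savez(f"{n}0.npz",**{k:p[k] for k in("img","depth","K","extrinsics")})
    print(n,p["K"].tolist(),np.round(p["extrinsics"],3).tolist())
    for w in ["shifter","knob","solvent_mid","flux_mid","tape_mid","driver_mid"]:
        print(w,eyes.look_for(p,w)[:2])
E
```

```text
pics
{'t': 0.0, 'joint_pos': array([-7.56126478e+01,  1.77040608e+01,  9.36898241e+01,  4.34568997e-04,
        6.87375785e+01, -3.99559682e+00]), 'joint_vel': array([-0.04435471, -0.06532341,  0.06683744,  0.09025302,  0.01120894,
        0.10267152]), 'joint_torque': array([ 9.25226450e-04, -4.15258706e+01, -2.76664174e+01,  8.90701563e-05,
        1.02037308e-02,  6.97281486e-07]), 'eef_pos': array([ 0.19686147, -0.59235225,  0.24404934]), 'ee_rot': array([-9.01311156e+01,  9.56397541e-03, -1.61617220e+02]), 'wrist_force': array([ 0.22815452, -0.07444628, -0.4902275 ]), 'ft_torque': array([ 0.00352931,  0.02233322, -0.00887466]), 'width': 0.9970120523338346}
scene [[500.33063929221487, 0.0, 281.31088987851274], [0.0, 500.33063929221487, 211.62734242989845], [0.0, 0.0, 1.0]] [[0.697, 0.442, -0.564, 1.071], [0.717, -0.446, 0.536, -0.519], [-0.015, -0.778, -0.628, 0.761], [0.0, 0.0, 0.0, 1.0]]
shifter [{'rect': [237.5, 187.2, 141.7, 140.2], 'confidence': 0.64}]
knob [{'rect': [313.1, 185.9, 22.4, 58.8], 'confidence': 0.86}, {'rect': [219.2, 239.9, 32.1, 44.6], 'confidence': 0.26}]
so
[... 278 characters left out ...]
{'rect': [315.1, 183.7, 24.1, 56.4], 'confidence': 0.45}]
top [[389.43295096326665, 0.0, 281.78336831063046], [0.0, 389.43295096326665, 210.84177312244788], [0.0, 0.0, 1.0]] [[0.023, -0.999, 0.034, 0.484], [-1.0, -0.023, 0.007, 0.043], [-0.006, -0.034, -0.999, 0.777], [0.0, 0.0, 0.0, 1.0]]
shifter [{'rect': [245.7, 105.8, 113.9, 133.7], 'confidence': 0.95}]
knob [{'rect': [271.0, 131.5, 33.5, 34.7], 'confidence': 0.82}]
solvent_mid [{'rect': [213.9, 207.6, 33.3, 32.1], 'confidence': 0.65}]
flux_mid [{'rect': [211.4, 155.8, 25.7, 25.8], 'confidence': 0.84}]
tape_mid [{'rect': [359.6, 141.7, 35.9, 35.9], 'confidence': 0.81}]
driver_mid [{'rect': [336.1, 226.1, 34.0, 22.7], 'confidence': 0.84}]
```

View pics/scene0.png

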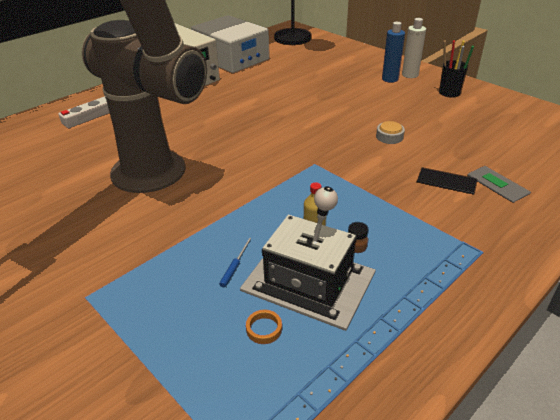

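View pics/top0.png

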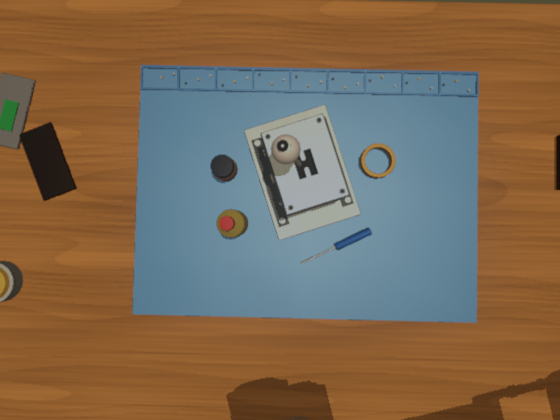

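Run:
```python
import numpy as np,cv2
d=np.load("top0.npz");K=d["K"];E=d["extrinsics"];D=d["depth"];img=d["img"]
v,u=np.mgrid[0:420,0:560]
c=np.stack([(u-K[0,2])/K[0,0]*D,(v-K[1,2])/K[1,1]*D,D],-1)
W=c@E[:3,:3].T+E[:3,3]
reg=(u>200)&(u<400)&(v>80)&(v<260)&(D>0)
# gate plate
for lo,hi,n in[(.105,.12,'gate'),(.006,.014,'plate'),(.17,.25,'knob')]:
    m=reg&(W[...,2]>lo)&(W[...,2]<hi)
    P=W[m];print(n,m.sum(),P.mean(0).round(4),P.min(0).round(3),P.max(0).round(3))
    mm=(m*255).astype(np.uint8)
    n_,l,s,_=cv2.connectedComponentsWithStats(mm);i=1+np.argmax(s[1:,4]);
    Q=W[l==i];print(' rect',cv2.minAreaRect((Q[:,:2]*1000).astype(np.float32)),np.median(Q[:,2]))
# sphere fit
m=reg&(W[...,2]>.185); P=W[m]
from scipy.optimize import least_squares
r=least_squares(lambda p:np.linalg.norm(P-p,axis=1)-.022,P.mean(0)-[0,0,.015],loss='soft_l1',f_scale=.002)
print('sphere',r.x,np.abs(r.fun).mean())
```

```text
gate 4657 [0.5843 0.0064 0.1129] [ 0.474 -0.066  0.105] [0.678 0.136 0.12 ]
 rect ((589.3682250976562, 10.768501281738281), (150.3099365234375, 114.2119369506836), 19.022296905517578) 0.11307418853545503
plate 3648 [0.5619 0.0046 0.0105] [ 0.417 -0.172  0.006] [0.772 0.198 0.014]
 rect ((589.525634765625, 10.91082763671875), (230.42848205566406, 170.0368194580078), 19.005775451660156) 0.010311871373844261
knob 684 [0.5934 0.0439 0.2159] [0.574 0.023 0.196] [0.617 0.065 0.225]
 rect ((595.657958984375, 44.01200866699219), (42.50551986694336, 41.47658920288086), 1.369585394859314) 0.21685025545747183
sphere [0.59632542 0.0441314  0.20125349] 0.0005896302213044463
```

The scene view shows the shifter with the white knob at about (326,198). In the top view the knob is at (285,149), forward and left of the gate centre. The bottle is at (231,224), the jar at (224,168), the tape at (378,161) and the screwdriver at (345,241), all clear of the lever's path. The shifter's yaw is about 19°. The lever stands about 17 mm forward in the left slot, and all pushing happens above bottle height.

```bash
cat > h.py <<'E'
from rig import robot, gripper_to, kin, telemetry, eyes, ticket
import cv2,numpy as np
from scipy.optimize import least_squares
a=np.radians(19.0);R=np.array([[np.cos(a),-np.sin(a)],[np.sin(a),np.cos(a)]]);O=np.array([.5895,.0108])
ORI=[-90,0,-161]
def w(f,l,z): return [*(O+R@np.array([f,l])),z]
def loc(p): return R.T@(np.array(p)[:2]-O)
def st(tag=''):
    o=telemetry.get_obs();f=o["wrist_force"];fl=R.T@f[:2]
    print(tag,'t%.2f'%o["t"],'loc',(loc(o["eef_pos"])*1000).round(1),'z%.4f'%o["eef_pos"][2],'F',fl.round(1),f[2].round(1),flush=True);return fl
def knob(name):
    for cam in("top","scene"):
        p=eyes.get_image(cam);cv2.imwrite(f"pics/{cam}_{name}.png",p["img"][:,:,::-1])
        K=p["K"];E=p["extrinsics"];D=p["depth"]
        v,u=np.mgrid[0:420,0:560]
        W=np.stack([(u-K[0,2])/K[0,0]*D,(v-K[1,2])/K[1,1]*D,D],-1)@E[:3,:3].T+E[:3,3]
        I=p["img"].astype(int);wh=(I.min(-1)>90)&(I.max(-1)-I.min(-1)<60)
        l=(W[...,:2]-O)@R
        m=(D>0)&wh&(W[...,2]>.185)&(W[...,2]<.235)&(abs(l[...,0])<.075)&(abs(l[...,1])<.06)
        P=W[m]
        if len(P)<40: print(cam,'few',len(P));continue
        r=least_squares(lambda q:np.linalg.norm(P-q,axis=1)-.022,P.mean(0)-[0,0,.01],loss='soft_l1',f_scale=.001)
        print(cam,len(P),'knob loc',(loc(r.x)*1000).round(1),'z',r.x[2].round(4),'res',np.abs(r.fun).mean().round(4))
def push(f0,l0,f1,l1,z,step=.004,v=.05,lim=9):
    n=max(1,int(np.ceil(np.hypot(f1-f0,l1-l0)/step)))
    for s in np.linspace(0,1,n+1)[1:]:
        robot.move_linear(w(f0+s*(f1-f0),l0+s*(l1-l0),z),v=v,ori=ORI)
        F=st()
        if np.hypot(*F)>lim: print('STOP force');return False
    return True
E
python3 - <<'E'
from h import *
gripper_to(0.0)
p=telemetry.get_obs()["eef_pos"]
robot.move_linear([p[0],p[1],.32],v=.25)
robot.move_pose(w(.072,.029,.30),ORI);st()
robot.move_linear(w(.072,.029,.203),v=.15,ori=ORI);st()
knob("a")
E
```

```text
t4.72 loc [71.8 28. ] z0.3000 F [-1.3  0.1] -0.4
 t5.52 loc [72.7 28.6] z0.2040 F [0.3 0. ] 0.2
top few 0
scene 339 knob loc [18.2 28.9] z 0.2005 res 0.001
```

View pics/scene_a.png

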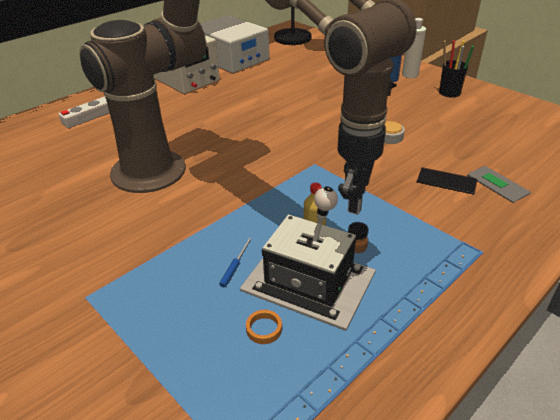

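Run:
```python
from h import *
if push(.072,.029,.054,.029,.203,step=.006): push(.054,.029,.033,.029,.203,step=.003)
knob("b")
```

```text
t5.88 loc [65.9 28.9] z0.2037 F [-0.8  0.1] -0.5
 t6.15 loc [59.6 29.1] z0.2030 F [-0.1  0.1] -0.4
 t6.42 loc [53.6 29. ] z0.2029 F [ 0.3 -1. ] 0.1
 t6.67 loc [50.9 29. ] z0.2030 F [0.3 0.5] 0.0
 t6.92 loc [48.7 28.9] z0.2034 F [ 1.5 -0.8] -0.2
 t7.17 loc [45.8 29. ] z0.2039 F [3.4 0.5] 1.3
 t7.42 loc [42.2 28.9] z0.2034 F [3.6 0.2] 1.4
 t7.67 loc [38.6 28.9] z0.2029 F [ 1.8 -0.6] 2.8
 t7.92 loc [35.5 29. ] z0.2028 F [ 2.6 -0.9] 2.0
 t8.17 loc [32.6 29. ] z0.2028 F [1.9 0.2] 2.2
top 540 knob loc [ 1.  29.3] z 0.2021 res 0.0005
scene 262 knob loc [ 2.  29.3] z 0.2018 res 0.0015
```

The scene view shows the closed fingertips at (355,205), just forward of the knob at (326,198). The push worked: the lever is now at neutral on the left. Next I go around to the left side and push across.

Run:
```python
from h import *
Z=.203
robot.move_linear(w(.055,.029,Z),v=.12,ori=ORI)
robot.move_linear(w(.055,.080,Z),v=.15,ori=ORI)
robot.move_linear(w(.001,.080,Z),v=.15,ori=ORI);st('side')
if push(.001,.080,.001,.040,Z,step=.004,lim=10): push(.001,.040,.001,.016,Z,step=.004,lim=10)
knob("c")
```

```text
side t9.60 loc [ 1.6 79.2] z0.2035 F [0.2 0.4] 0.5
 t9.85 loc [ 1.9 75.5] z0.2031 F [-0.6  0.5] 0.8
 t10.10 loc [ 1.2 71.8] z0.2029 F [ 0.7 -0.2] 0.4
 t10.35 loc [ 1.  67.8] z0.2030 F [-0.3 -0.4] 0.2
 t10.60 loc [ 0.9 64.1] z0.2029 F [0.3 0.6] 0.1
 t10.85 loc [ 1.1 60. ] z0.2032 F [0.5 2.7] 1.3
 t11.10 loc [ 1.1 55.7] z0.2031 F [0.4 1.5] 0.7
 t11.35 loc [ 1.1 51.6] z0.2030 F [-0.1  1.2] 0.6
 t11.60 loc [ 1.  47.6] z0.2029 F [0.2 1. ] 0.9
 t11.85 loc [ 0.9 43.6] z0.2029 F [0.2 0.6] 0.6
 t12.10 loc [ 0.9 39.7] z0.2029 F [0.1 1.3] 1.4
 t12.35 loc [ 1.  35.7] z0.2029 F [0.5 0.7] 0.3
 t12.60 loc [ 1.  31.7] z0.2030 F [-0.1  1. ] 0.3
 t12.85 loc [ 1.  27.7] z0.2030 F [-1.   1.5] 0.2
 t13.10 loc [ 1.  23.7] z0.2030 F [-0.   0.3] 1.1
 t13.35 loc [ 1.  19.7] z0.2030 F [0.4 0.7] -0.8
 t13.60 loc [ 1.  15.7] z0.2030 F [-0.5  1.1] 0.2
top 73 knob loc [  1.2 -18.9] z 0.2042 res 0.0003
scene 341 knob loc [  1.7 -19.2] z 0.2033 res 0.001
```

Run:
```python
from h import *
push(.001,.0157,.001,.005,.203,step=.0018,v=.03,lim=5)
knob("d")
```

```text
t13.95 loc [ 1.  13.9] z0.2030 F [-0.5  1.5] 0.1
 t14.20 loc [ 1.  12.1] z0.2030 F [0.  1.1] 0.8
 t14.45 loc [ 1.  10.2] z0.2030 F [0.9 0.6] 1.2
 t14.70 loc [1.  8.5] z0.2029 F [-0.6  1.2] 0.3
 t14.95 loc [0.9 6.7] z0.2029 F [ 0.  -0.1] 0.0
 t15.20 loc [0.9 4.9] z0.2029 F [0.1 1.4] -0.5
top 43 knob loc [  1.3 -29.3] z 0.203 res 0.0003
scene 338 knob loc [  1.9 -30. ] z 0.2015 res 0.001
```

Run:
```python
from h import *
Z=.203
robot.move_linear(w(.001,.025,Z),v=.12,ori=ORI)
robot.move_linear(w(-.055,.025,Z),v=.15,ori=ORI)
robot.move_linear(w(-.055,-.029,Z),v=.15,ori=ORI);st('back')
if push(-.055,-.029,-.030,-.029,Z,step=.005,lim=10): 
  if push(-.030,-.029,0,-.029,.199,step=.004,lim=10): push(0,-.029,.010,-.029,.197,step=.002,v=.03,lim=8)
knob("e")
```

```text
back t16.65 loc [-54.7 -29. ] z0.2028 F [0.4 0.3] -0.1
 t16.90 loc [-49.6 -28.2] z0.2030 F [-1.  -0.3] -0.0
 t17.15 loc [-44.6 -28.7] z0.2031 F [ 0.2 -0.3] -0.4
 t17.40 loc [-39.7 -29. ] z0.2031 F [-0.5 -1. ] 1.1
 t17.65 loc [-34.7 -29.1] z0.2030 F [-0.6 -0.3] 0.6
 t17.90 loc [-30.4 -29. ] z0.2028 F [-1.1  0.2] 0.3
 t18.16 loc [-26.5 -29. ] z0.1986 F [-1.5 -0.3] 0.2
 t18.41 loc [-22.5 -28.9] z0.1987 F [-1.7 -0.2] 0.0
 t18.66 loc [-18.5 -29. ] z0.1989 F [-2.4 -0.2] -0.1
 t18.91 loc [-14.6 -29. ] z0.1990 F [-1.5 -0.7] -0.0
 t19.16 loc [-10.9 -29. ] z0.1990 F [-1.8  0.3] -0.3
 t19.41 loc [ -7.2 -29. ] z0.1990 F [-1.7  0.5] -0.4
 t19.66 loc [ -3.5 -29. ] z0.1990 F [-2.  -0.4] 0.3
 t19.91 loc [  0.2 -28.9] z0.1989 F [-2.  -0.4] -1.4
 t20.16 loc [  2.3 -29.1] z0.1972 F [-2.  -0.9] 0.7
 t20.41 loc [  4.1 -29. ] z0.1970 F [-2.3  0.7] 0.7
 t20.66 loc [  6. -29.] z0.1969 F [-1.3  0.4] -0.1
 t20.91 loc [  7.9 -28.9] z0.1967 F [-1.7  0.4] -0.8
 t21.16 loc [  9.8 -28.8] z0.1966 F [-2.   0.1] -1.6
top few 0
scene 378 knob loc [ 42.5 -28.7] z 0.1957 res 0.0011
```

View pics/scene_e.png

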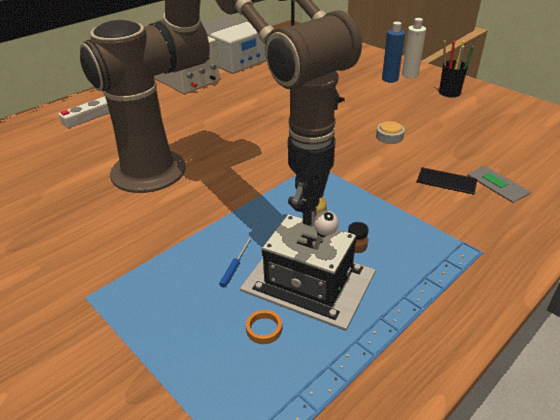

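The knob, now at (326,222), is about 42 mm forward in third. I'll push on in 1 mm steps until the force shows the stop.

Run:
```python
from h import *
push(.010,-.029,.016,-.029,.197,step=.0008,v=.02,lim=4.5)
robot.move_linear(w(-.03,-.029,.20),v=.10,ori=ORI);st('free')
robot.move_linear(w(-.06,-.029,.29),v=.2,ori=ORI)
robot.move_linear(w(-.12,-.029,.30),v=.2,ori=ORI)
knob("f");st()
p=eyes.get_image("top")
for n in ["solvent_mid","flux_mid","tape_mid","driver_mid"]: print(n,eyes.look_for(p,n)[:1])
```

```text
t21.51 loc [ 10.6 -28.9] z0.1969 F [-2.7  0.9] -0.9
 t21.76 loc [ 11.5 -29. ] z0.1970 F [-3.  -0.2] -1.9
 t22.01 loc [ 12.2 -29. ] z0.1970 F [-2.2  0.5] -1.7
 t22.26 loc [ 12.8 -29. ] z0.1969 F [-2.9  0.4] -1.1
 t22.51 loc [ 13.4 -28.9] z0.1968 F [-4.5 -0. ] -2.6
 t22.76 loc [ 14.  -28.9] z0.1967 F [-5.1  0.7] -2.6
STOP force
free t23.36 loc [-28.5 -29.5] z0.2012 F [-0.7  0.4] 0.0
top 597 knob loc [ 44.9 -28.2] z 0.1952 res 0.0006
scene 378 knob loc [ 45.8 -28.4] z 0.1946 res 0.0008
 t24.53 loc [-119.5  -28.9] z0.2991 F [ 0.5 -0.2] 0.3
solvent_mid [{'rect': [213.8, 208.4, 36.3, 30.2], 'confidence': 0.78}]
flux_mid [{'rect': [210.6, 156.2, 27.9, 27.4], 'confidence': 0.65}]
tape_mid [{'rect': [359.6, 140.5, 19.7, 29.5], 'confidence': 0.53}]
driver_mid [{'rect': [301.3, 103.3, 32.5, 57.5], 'confidence': 0.39}]
```

View pics/top_f.png

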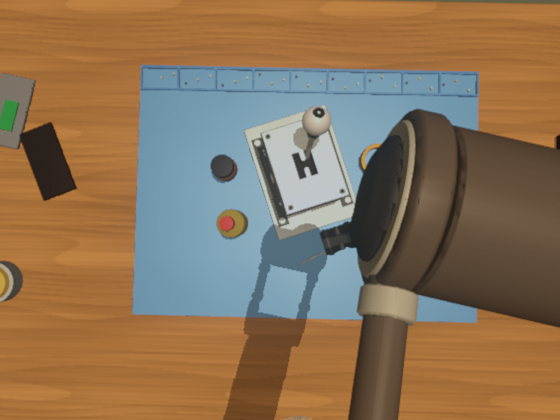

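The top view shows the knob at (316,121), forward and right, which is third. The bottle (231,224) and jar (224,168) have not moved, and the gripper is clear. The tape is partly hidden and the screwdriver mostly hidden by the arm, but no tool came down near them.

Run:
```python
from h import *
robot.dwell(0.5);st();knob("g");ticket.job_done()
```

```text
t25.28 loc [-120.  -29.] z0.3001 F [0.3 0.5] -0.4
top 597 knob loc [ 44.9 -28.2] z 0.1953 res 0.0006
scene 383 knob loc [ 45.8 -28.4] z 0.1947 res 0.0009
the job is handed in; nothing more can be done
```

View pics/scene_g.png

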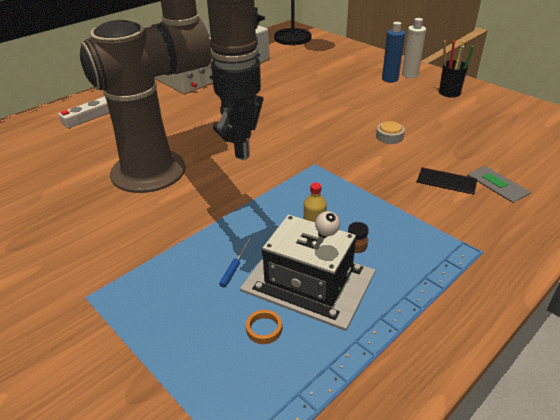

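The lever is fully home in third, let go, and the job was handed in at about 25 s of the 48 s allowed. With the gripper shut, I used the fingertips to push the knob back from about 17 mm forward in the left slot to neutral. I then pushed it across to the right, and forward until the force rose slightly at the stop.

- **Lever position:** the last two camera fits put the knob about 45 mm forward and 28 mm right of the middle, against a nominal 44 and 28. It read the same about half a second apart, with the hand clear.
- **Force:** the wrist force in the pushing plane peaked at about 5 N in the readings taken between push steps, well under the 30 N limit.
- **Bystanders:** the final scene view shows the bottle, jar, tape and screwdriver standing where they were.
- **Checks that disagreed:** in the last top view the arm hid most of the screwdriver and part of the tape. The network's screwdriver box there, (301,103), was wrong, since it lay on the knob. I judged those two from the scene picture instead, without measuring their positions. The two cameras differed by about 1 mm on the knob.

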